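Unhook the handheld radio and set it in its charger

TASK

Take the handheld radio off the deep hook under the shelf, lifting its bail over the hook's tip before drawing it out and not wrenching it, and set it gently into the empty charger: upright, fully down in the pocket, keypad towards the charger's front. Then let go and draw back; do not drop the radio, and leave the other radio and everything else on the desk where they are.

Things in the scene. Friction and masses are not known exactly. Their poses are not given: they have to be found in the camera images.
- radio_center (a point): handheld radio hanging on the hook: black upright block 60 mm wide (y), 34 thick (x), 110 tall (z), 0.2 to 0.4 kg; this point is the block's centre, 55 mm above its underside. -x face: display and keypad (the front). On top a stub antenna (near +y, 40 mm tall) and the bail. It hangs upright, underside 85 mm above the table, front towards the hook's open side. Parallel flat sides: grip it across y
- radio_front (a point): middle of the hanging radio's front (keypad) face, 17 mm in -x from radio_center
- radio_bail (a point): middle of the top bar (38 mm wide, 5 mm thick) of the radio's rigid closed steel bail, which stands centred on its top in the y-z plane, uprights 33 mm apart. The point is 110 mm above radio_center; the bar's underside is 52.5 mm above the block's top
- rack: fixed riser shelf with the hook; origin on the table under the hook's seat, z up, -x is its open front. Shelf board: underside 325 mm up, front edge at x = -30 mm, back to x = 220, y from -70 to 140. Hook board at x = 50 to 62 mm, |y| under 35, 175 to 325 mm up. Legs and equipment all lie at x over 40 mm; in front of that, 90 mm to either side of the radio is clear
- hook_seat (a point): top of the hook's level steel strip (14 mm wide, 4 thick), 247.5 mm above the table, on which the bail's bar rests; axes as the rack's. The strip runs from the board to x = -20 mm and there turns up, ending 30 mm above the seat: the bail's bar must rise over 30 mm, but under 48 mm (then the strip meets the radio's top), before it comes out towards -x
- charger_free: empty drop-in charger, fixed, grey; origin on the table under the middle of its pocket. Base plate x from -60 to 40 mm, 105 mm wide (y). Pocket 41 mm (x) by 67 mm (y), open upward, 30 mm deep: floor 10 mm, rim 40 mm above the table, walls 12 mm thick; a seated radio's centre is 65 mm above the table. -x is its front: there the base projects and bears a small lamp
- charger_free_floor (a point): middle of the empty pocket's floor, 10 mm above the table
- charger_used: an identical charger that is occupied by the parked radio
- radio_parked_center (a point): centre of a second, identical handheld radio standing in the other charger (bystander)
- mug: white mug, 82 mm across, 92 mm tall, standing; origin under its base (bystander)
- mouse: black computer mouse, 62 mm across, 37 mm high; origin under its centre (bystander)
- headphones: headphones lying flat, two 76 mm cups 150 mm apart along y, band reaching 124 mm to +x, 30 mm high; origin on the table between the cups (bystander)
- desk_mic: desk microphone, base 120 x 85 mm, 170 mm tall; origin under its base (bystander)
- screwdriver: screwdriver lying on the table; origin under it (bystander)
- spray: spray can standing, 52 mm across, 150 mm tall; origin under its base (bystander)
Things that resemble listed ones, but are neither listed nor needed, are in the scene too. What is shaped like the part that bears radio_center but red is not meant.

How it is judged:
By the outcome, as a careful person would: the job done as asked, in the order asked, and still so for the second after the job is handed in, with the robot touching nothing.
It also fails if it takes over 40 s, if anything falls off the work surface, if the arm or the gripper's body presses on something with over 40 N, if the wrist force passes 120 N, or if a joint passes its speed limit or range.

ROBOT

A 7-joint arm with a two-finger parallel gripper is mounted at the origin on the work surface. World frame = base frame: x ahead of the robot, y to its left, z up, the work surface at z = 0. Lengths are in mm, angles in rad, forces in N, time in s.
With the tool pointing down it reaches from about 400 to 850 mm from the base axis. Payload 4.4 kg.
Tool frame: the origin (TCP) lies on the mounting face of the last link; the fingertips stand 199 mm ahead of it and the grasp point (between the pads) lies 180 mm ahead of it; z points along the fingers, y is the line along which they close (so a half turn about z gives the same grasp; the last joint's range is limited). The gripper opens to 94 mm and grips with 3 to 60 N. Pads are 16 mm wide; open, the fingers measure 119 mm over their backs; the gripper's body (75 mm by 177 mm) begins 78 mm behind the grasp point.
Start: joints at [-1.34, 0.628, 0.038, 1.517, -0.027, 0.996, -0.02], TCP at [190.081, 621.598, 404.678] pointing down, gripper open.
Joint ranges: [-3.06, 3.06], [-0.37, 2.12], [-1.25, 1.32], [0.18, 2.47], [-1.1, 4.24], [0.23, 1.98], [-2.94, 2.94]. Speed limits (rad/s): [2.57, 2.57, 3.14, 3.14, 3.14, 3.14, 3.14].

INTERFACE

Orientations are given as a rotation vector (axis times angle).
In Python, from station import * gives the robot as it stands. The module is installed in compiled form; this text tells all that it offers. Calls block until the motion is done:
- move_to(position, orientation): joint-space move of the TCP to a pose.
- line_to(position, rotation=None, rate=150, threshold=None): straight line of the TCP; rotation=None keeps the orientation; rate is the mean speed in mm/s. With threshold (N) it stops when the force on the tool has changed by that much, and returns True; else False.
- move_j(angles): joint-space move.
- grip(opening, force=None): opening from 0.0 (shut) to 1.0 (fully open); force is the grip in N (None keeps the last); returns when the fingers have stopped.
- sleep(seconds).
- ik(position, orientation): joint angles nearest the present ones, or None.
- observe(): the state.
- capture(name): name is "scene" or "top"; returns (picture, depth): 400x640x3 uint8, red, green, blue; 400x640 float32, mm along the optical axis (not along the pixel's ray), 0 where there is no reading.
- camera_model(name): a dict with "fx", "fy", "cx", "cy" (pixels), "k1" (the pictures are not rectified: a ray, as slopes to the right and down, at radius r is drawn at 1 + k1 r^2 times it, then the intrinsics apply), "pose" (4x4, takes a point from camera to world coordinates). Camera axes: x right, y down, z forward; pixel columns grow to the right and rows downward; lengths in mm; the calibration is good to about 2 mm. A picture is of the moment at which its call begins. camera_model takes no time and is no camera call.
A pose or a line that the arm cannot do raises Unreachable and nothing moves.
- close_job(): hands the job in; it is judged then, once.
The state is a dict: "t": time; "joint_positions": joint angles; "qd": joint speeds; "joint_torque": joint torques, N m; "ee_pos": TCP position; "eef_rot": TCP orientation; "force": force on the tool from outside, world axes, zero at the start; "wrist_torque": the same for the moment, N m; "grip_width": opening from 0.0 (shut) to 1.0 (fully open); "grip_force": force on a finger pad.
Only numpy, scipy, OpenCV 4.12 (cv2) and the standard library are available. Lean on these libraries where they do the work, as an engineer would, in place of code of your own. Each camera call takes 0.05 s, during which the arm holds its last target. There are 200 camera calls.

## Working session

There is one attempt and no reset: what is moved stays moved. The work goes in short steps, each a Python script; the robot and the scene stay as the last script left them, time stands still between calls to the robot, and variables do not carry over. Pictures are saved under pics/ and viewed, at most 10 in all, crops included, and the job is handed in when it is done.

```bash
mkdir -p pics
cat > h.py <<'E'
from station import *
import numpy as np, cv2
def P(cam,d,u,v,z=None):
    m=camera_model(cam); K=np.array([[m['fx'],0,m['cx']],[0,m['fy'],m['cy']],[0,0,1.]])
    r=cv2.undistortPoints(np.array([[[u,v]]],float),K,np.array([m['k1'],0,0,0.]))[0,0]
    T=np.array(m['pose']); ray=T[:3,:3]@np.array([r[0],r[1],1.])
    s=d[int(round(v)),int(round(u))] if z is None else (z-T[2,3])/ray[2]
    return T[:3,3]+s*ray
E
python3 - <<'E'
from h import *
for n in("scene","top"):
    p,d=capture(n); np.save(n+'_d.npy',d); np.save(n+'_p.npy',p)
    cv2.imwrite(f'pics/{n}0.png',cv2.resize(p[:,:,::-1],(800,500)))
    m=camera_model(n); print(n,m['fx'],m['k1'],np.round(m['pose'],3).tolist())
o=observe();print(o['t'],o['eef_rot'],o['ee_pos'],o['force'])
E
```

```text
scene 402.572033380738 0.02858957109366691 [[0.849, 0.39, -0.357, 889.108], [0.529, -0.621, 0.578, -606.513], [0.003, -0.68, -0.733, 869.678], [0.0, 0.0, 0.0, 1.0]]
top 459.80924243888194 0.04551963102004512 [[0.014, -0.981, 0.192, 292.457], [-1.0, -0.013, 0.007, -68.999], [-0.005, -0.193, -0.981, 1352.943], [0.0, 0.0, 0.0, 1.0]]
0.1 [-4.64445398e-01 -3.10683383e+00  2.66474243e-03] [189.98429699 621.34988581 403.85779582] [-0.40312875  0.25878197  1.17118799]
```

View pics/scene0.png

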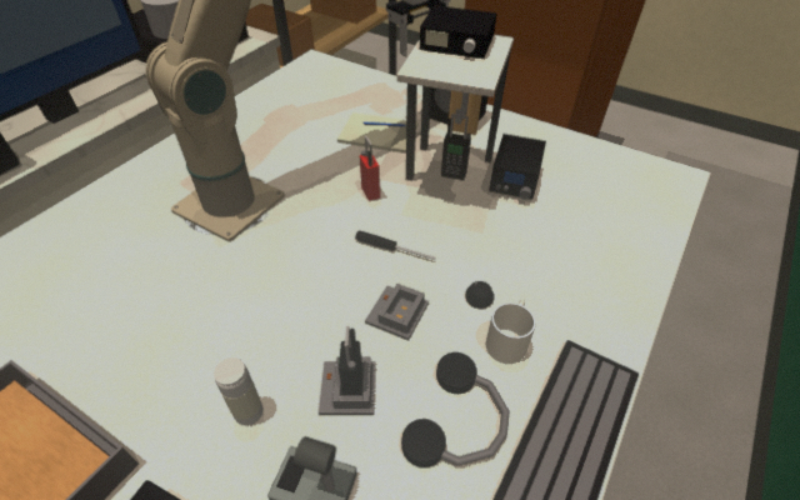

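View pics/top0.png

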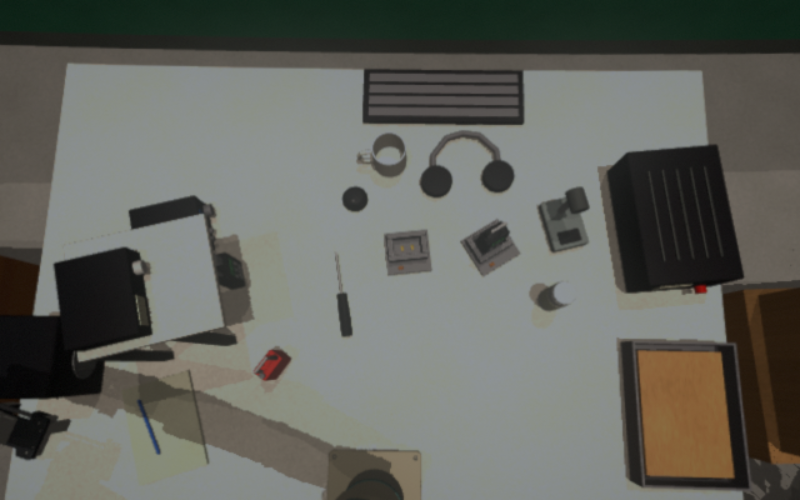

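Run:
```python
from h import *
s=np.load('scene_p.npy');t=np.load('top_p.npy')
def c(p,x,y,w,h,k): return cv2.resize(p[y:y+h,x:x+w,::-1],None,fx=k,fy=k,interpolation=cv2.INTER_CUBIC)
# scene crop 80x60 @5 ; top crops
a=c(s,325,85,80,60,5); b=c(s,285,215,80,60,5); e=c(t,140,150,80,60,5); f=c(t,300,170,80,60,5)
im=np.vstack([np.hstack([a,b]),np.hstack([e,f])])
im=cv2.convertScaleAbs(im,alpha=1.4,beta=15)
cv2.imwrite('pics/crop1.png',im)
sd=np.load('scene_d.npy');td=np.load('top_d.npy')
for u,v in [(184,216),(300,196),(325,200)]: print('top',u,v,P('top',td,u,v))
for u,v in [(364,124),(363,118),(364,135),(322,246)]: print('sc',u,v,P('scene',sd,u,v))
```

```text
top 184 216 [473.71304849 294.6973625  192.73315721]
top 300 196 [568.60031132  12.14309999   2.3813217 ]
top 325 200 [556.26976876 -63.01189921   8.04466603]
sc 364 124 [488.38725377 295.61219686 158.51556475]
sc 363 118 [484.72033346 292.27797781 180.2311671 ]
sc 364 135 [490.63944623 299.1575595  116.93624352]
sc 322 246 [561.53040486 -56.57598336  13.16598145]
```

View pics/crop1.png

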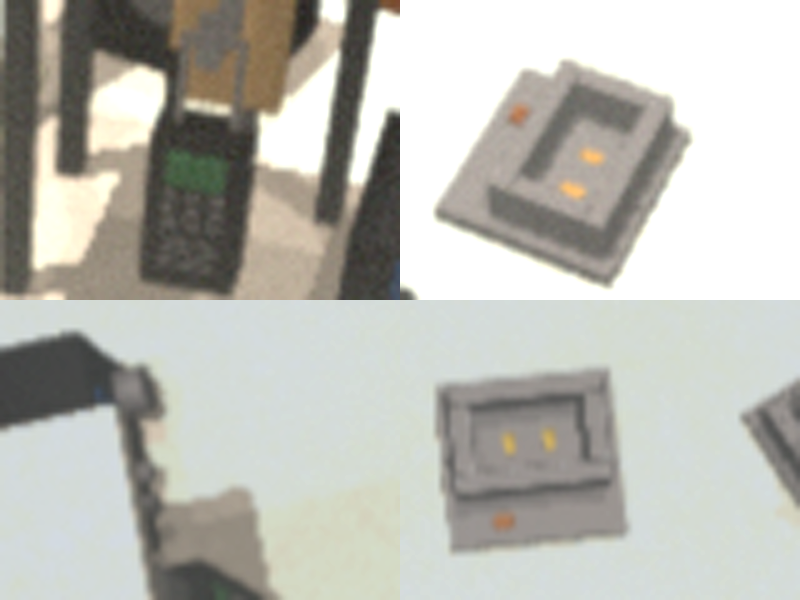

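```bash
cat >> h.py <<'E'
def cloud(cam,d):
    m=camera_model(cam); K=np.array([[m['fx'],0,m['cx']],[0,m['fy'],m['cy']],[0,0,1.]])
    v,u=np.mgrid[:400,:640]
    r=cv2.undistortPoints(np.stack([u,v],-1).reshape(-1,1,2).astype(float),K,np.array([m['k1'],0,0,0.])).reshape(400,640,2)
    T=np.array(m['pose']); c=np.dstack([r,np.ones((400,640))])*d[...,None]
    w=c@T[:3,:3].T+T[:3,3]; w[d==0]=np.nan; return w
E
python3 - <<'E'
from h import *
t=cloud('top',np.load('top_d.npy'));s=cloud('scene',np.load('scene_d.npy'))
def box(w,lo,hi,sub):
    q=w[sub].reshape(-1,3); q=q[(q[:,2]>lo)&(q[:,2]<hi)]; 
    lab=cv2.minAreaRect(q[:,:2].astype(np.float32)); return len(q),np.median(q[:,2]),lab,np.round(cv2.boxPoints(lab)).tolist()
print('shelf',box(t,320,365,np.s_[165:290,40:184]))
z=t[200:260,60:180,2]; print(np.nanpercentile(z,[10,30,50,70,90]))
S=np.s_[175:225,300:350]
print('rim',box(t,32,46,S)); print('base',box(t,6,20,S))
print('rim s',box(s,34,46,np.s_[220:275,285:350]))
# table height
print('table',np.nanmedian(t[230:250,300:330,2]),np.nanmedian(s[200:215,290:320,2]))
# radio front face from scene
q=s[116:142,355:374].reshape(-1,3)
g=s[85:150,340:385].reshape(-1,3)
c=np.nanmedian(q,0); q=q[np.abs(q-c).max(1)<60]
for _ in range(4):
    m=q.mean(0); n=np.linalg.svd(q-m)[2][2]; q=q[np.abs((q-m)@n)<4]
print('front n',n,m,len(q))
g=g[np.abs((g-m)@n)<6]; h=np.array([-n[1],n[0],0]);h/=np.linalg.norm(h)
g=g[(g[:,2]<240)&(g[:,2]>70)]
b=g[(g[:,2]<185)&(np.abs((g-m)@h)<45)]
e=(b-m)@h; print('ext',np.percentile(e,[1,3,50,97,99]),np.percentile(b[:,2],[1,99]),h)
# hook board
print('p',[np.round(s[v,u]) .tolist()for u,v in[(377,95),(376,102),(367,90)]])
E
```

```text
shelf (6987, np.float64(342.57462066837616), ((422.24700927734375, 397.90179443359375), (212.7840118408203, 250.00559997558594), 14.369985580444336), [[288.0, 493.0], [350.0, 250.0], [556.0, 303.0], [494.0, 545.0]])
[340.18272949 342.54898253 344.90604576 396.03930157 398.5842432 ]
rim (380, np.float64(38.806101828424175), ((561.1704711914062, -63.74452209472656), (66.67264556884766, 90.65253448486328), 6.7887678146362305), [[523.0, -23.0], [533.0, -113.0], [600.0, -105.0], [589.0, -15.0]])
base (667, np.float64(10.021772171433895), ((564.24267578125, -61.139404296875), (132.93702697753906, 145.9928741455078), 3.6619882583618164), [[493.0, 7.0], [503.0, -138.0], [635.0, -130.0], [626.0, 16.0]])
rim s (451, np.float64(39.523176530145975), ((564.9754638671875, -66.20074462890625), (66.47300720214844, 92.58440399169922), 5.725298881530762), [[527.0, -23.0], [537.0, -116.0], [603.0, -109.0], [593.0, -17.0]])
table -0.750315278127573 0.074745440799461
front n [-0.26550379  0.96408101  0.00745271] [487.68651914 297.07491682 141.99433861] 434
ext [-27.75369093 -26.68235343   0.73320564  28.95781448  30.16679039] [ 86.96548828 184.17933666] [-0.96410778 -0.26551117  0.        ]
p [[486.0, 371.0, 215.0], [486.0, 371.0, 191.0], [487.0, 295.0, 271.0]]
```

```bash
cat >> h.py <<'E'
from scipy.spatial.transform import Rotation as Ro
RAD=np.array([482.,313.5]); RY=np.radians(105.1); CH=np.array([563.,-65.]); CY=np.radians(6.3)
def tool(yaw,tilt,sg):
    x=np.array([np.cos(yaw),np.sin(yaw),0]); y=sg*np.array([-np.sin(yaw),np.cos(yaw),0])
    z=np.cos(tilt)*x-np.sin(tilt)*np.array([0,0,1.]); return np.column_stack([np.cross(y,z),y,z])
def pose(g,yaw,tilt,sg):   # grasp point -> TCP pose
    R=tool(yaw,tilt,sg); return np.array(g,float)-180*R[:,2], Ro.from_matrix(R).as_rotvec()
def xy(c,yaw,dx,dy=0): return c+np.array([np.cos(yaw)*dx-np.sin(yaw)*dy,np.sin(yaw)*dx+np.cos(yaw)*dy])
E
python3 - <<'E'
from h import *
for sg in(1,-1):
  for deg in(10,20,30,40):
    t=np.radians(deg)
    for nm,c,yw,dx,z in[('grasp',RAD,RY,0,157),('pre',RAD,RY,-110,157),('lift',RAD,RY,0,197),('out',RAD,RY,-130,197),('above',CH,CY,0,220),('place',CH,CY,0,85),('back',CH,CY,-110,85)]:
        q=ik(*pose([*xy(c,yw,dx),z],yw,t,sg)); print(sg,deg,nm,None if q is None else np.round(q,2))
print(ik([190,620,650],observe()['eef_rot']),ik([550,30,500],pose([0,0,0],np.radians(60),.5,1)[1]))
E
```

```text
1 10 grasp [ 0.32  1.16 -0.51  1.84 -1.03  1.06 -1.97]
1 10 pre [ 0.26  1.12 -0.14  1.72 -1.04  1.43 -1.91]
1 10 lift [ 0.32  1.08 -0.51  1.85 -1.04  1.09 -2.01]
1 10 out [ 0.18  1.05  0.04  1.72 -1.09  1.6  -1.89]
1 10 above None
1 10 place None
1 10 back None
1 20 grasp [ 0.29  1.04 -0.51  1.87 -0.99  0.94 -2.06]
1 20 pre [ 0.12  1.01  0.04  1.77 -1.09  1.41 -1.9 ]
1 20 lift [ 0.29  0.97 -0.51  1.88 -1.    0.98 -2.12]
1 20 out [ 0.15  0.95  0.04  1.75 -1.05  1.46 -1.96]
1 20 above None
1 20 place None
1 20 back None
1 30 grasp [ 0.13  0.9  -0.33  1.9  -1.05  0.93 -2.08]
1 30 pre [ 0.08  0.9   0.04  1.81 -1.04  1.26 -1.98]
1 30 lift [ 0.13  0.83 -0.33  1.9  -1.03  0.98 -2.16]
1 30 out [ 0.    0.86  0.22  1.79 -1.07  1.42 -1.97]
1 30 above None
1 30 place None
1 30 back None
1 40 grasp [-0.05  0.78 -0.14  1.92 -1.06  0.91 -2.15]
1 40 pre [-0.09  0.82  0.22  1.85 -1.06  1.22 -2.01]
1 40 lift [-0.05  0.72 -0.14  1.91 -1.02  0.96 -2.24]
1 40 out [-0.17  0.79  0.41  1.82 -1.07  1.38 -2.01]
1 40 above None
1 40 place None
1 40 back None
-1 10 grasp [ 0.47  1.26 -0.79  1.83 -0.79  0.87  0.
[... 497 characters left out ...]
 [ 0.34  0.98 -0.67  1.9  -0.78  0.73  0.82]
-1 30 pre [ 0.42  0.96 -0.52  1.8  -0.71  0.96  0.86]
-1 30 lift [ 0.29  0.88 -0.59  1.9  -0.86  0.83  0.83]
-1 30 out [ 0.36  0.87 -0.37  1.78 -0.79  1.11  0.9 ]
-1 30 above None
-1 30 place None
-1 30 back None
-1 40 grasp [ 0.21  0.85 -0.55  1.91 -0.78  0.69  0.74]
-1 40 pre [ 0.29  0.84 -0.39  1.84 -0.73  0.91  0.82]
-1 40 lift [ 0.17  0.76 -0.49  1.9  -0.81  0.79  0.72]
-1 40 out [ 0.25  0.76 -0.28  1.8  -0.76  1.04  0.83]
-1 40 above None
-1 40 place None
-1 40 back None
[-1.34623441  0.49627697  0.05689554  1.07981081 -0.02709862  1.56789688
 -0.02205441] [ 0.85567603  0.57290414 -1.04797979  1.94439012 -1.00280895  0.49088653
 -2.80693703]
```

Run:
```python
from h import *
for sg in(1,-1):
  for deg in(42,46,50,54,60,70):
    t=np.radians(deg)
    for nm,c,yw,dx,z in[('grasp',RAD,RY,-8,145),('above',CH,CY,-8,200),('place',CH,CY,-8,70)]:
        q=ik(*pose([*xy(c,yw,dx),z],yw,t,sg)); print(sg,deg,nm,None if q is None else np.round(q,2))
```

```text
1 42 grasp [ 0.52  1.15 -1.21  1.91  0.35  0.57  2.82]
1 42 above None
1 42 place None
1 46 grasp [ 0.48  1.08 -1.16  1.91  0.34  0.56  2.8 ]
1 46 above None
1 46 place None
1 50 grasp [-0.23  0.72  0.04  1.93 -1.04  0.87 -2.23]
1 50 above [ 0.9   0.64 -1.05  2.42  2.34  0.53 -0.43]
1 50 place None
1 54 grasp [-0.38  0.71  0.22  1.93 -1.07  0.91 -2.23]
1 54 above [ 0.89  0.61 -1.05  2.36  2.09  0.45 -0.21]
1 54 place [ 0.83  1.03 -1.06  2.44  2.39  0.88 -0.34]
1 60 grasp [-0.56  0.7   0.41  1.93 -1.07  0.93 -2.28]
1 60 above [ 0.77  0.52 -0.87  2.27  1.66  0.3   0.17]
1 60 place [ 0.81  0.97 -1.06  2.36  2.16  0.76 -0.17]
1 70 grasp [ 0.15  0.79 -0.9   1.88  0.43  0.64  2.52]
1 70 above [ 0.36  0.42 -0.34  2.12  0.26  0.28  1.52]
1 70 place [ 0.46  0.71 -0.5   2.22  1.88  0.25 -0.04]
-1 42 grasp [ 0.2   0.85 -0.54  1.91 -0.75  0.67  0.72]
-1 42 above None
-1 42 place None
-1 46 grasp [ 0.14  0.8  -0.48  1.92 -0.74  0.66  0.68]
-1 46 above None
-1 46 place None
-1 50 grasp [ 0.07  0.76 -0.42  1.92 -0.72  0.65  0.62]
-1 50 above [ 0.8   0.56 -0.87  2.42  2.55  0.45  2.48]
-1 50 place None
-1 54 grasp [-0.    0.72 -0.37  1.92 -0.69  0.64  0.56]
-1 54 above [ 0.67  0.49 -0.69  2.36  2.56  0.28  2.44]
-1 54 place [ 0.74  0.93 -0.88  2.44  2.55  0.78  2.61]
-1 60 grasp [-0.12  0.67 -0.27  1.91 -0.63  0.63  0.45]
-1 60 above [ 0.95  0.66 -1.2   2.26  1.61  0.55 -2.89]
-1 60 place [ 0.61  0.81 -0.69  2.36  2.49  0.53  2.57]
-1 70 grasp [-0.33  0.62 -0.1   1.9  -0.5   0.63  0.26]
-1 70 above [ 0.1   0.41  0.02  2.13 -0.32  0.28 -1.05]
-1 70 place [ 0.78  0.92 -1.06  2.21  1.69  0.7  -2.92]
```

Run:
```python
from h import *
for gx in(-10,-13):
 for gz in(2,8):
  for sg in(1,-1):
   for deg in(50,51,52,53,54,55,56):
    t=np.radians(deg)
    r=[ik(*pose([*xy(CH,CY,gx+d),65+gz+h],CY,t,sg)) is not None for d,h in[(0,0),(0,40),(0,80),(0,130),(-15,10),(-40,35)]]
    print(gx,gz,sg,deg,''.join('01'[i] for i in r), 'corner',np.round([gx-78*np.cos(t)+37.5*np.sin(t),gz+78*np.sin(t)+37.5*np.cos(t)],1))
```

```text
-10 2 1 50 000100 corner [-31.4  85.9]
-10 2 1 51 001100 corner [-29.9  86.2]
-10 2 1 52 001100 corner [-28.5  86.6]
-10 2 1 53 011100 corner [-27.   86.9]
-10 2 1 54 111100 corner [-25.5  87.1]
-10 2 1 55 111100 corner [-24.   87.4]
-10 2 1 56 111110 corner [-22.5  87.6]
-10 2 -1 50 000100 corner [-31.4  85.9]
-10 2 -1 51 001100 corner [-29.9  86.2]
-10 2 -1 52 001100 corner [-28.5  86.6]
-10 2 -1 53 011100 corner [-27.   86.9]
-10 2 -1 54 111100 corner [-25.5  87.1]
-10 2 -1 55 111100 corner [-24.   87.4]
-10 2 -1 56 111110 corner [-22.5  87.6]
-10 8 1 50 000100 corner [-31.4  91.9]
-10 8 1 51 001100 corner [-29.9  92.2]
-10 8 1 52 001100 corner [-28.5  92.6]
-10 8 1 53 011100 corner [-27.   92.9]
-10 8 1 54 111100 corner [-25.5  93.1]
-10 8 1 55 111100 corner [-24.   93.4]
-10 8 1 56 111110 corner [-22.5  93.6]
-10 8 -1 50 000100 corner [-31.4  91.9]
-10 8 -1 51 001100 corner [-29.9  92.2]
-10 8 -1 52 001100 corner [-28.5  92.6]
-10 8 -1 53 011100 corner [-27.   92.9]
-10 8 -1 54 111100 corner [-25.5  93.1]
-10 8 -1 55 111100 corner [-24.   93.4]
-10 8 -1 56 111110 corner [-22.5  
[... 411 characters left out ...]
001100 corner [-30.   86.9]
-13 2 -1 54 111100 corner [-28.5  87.1]
-13 2 -1 55 111100 corner [-27.   87.4]
-13 2 -1 56 111100 corner [-25.5  87.6]
-13 8 1 50 000100 corner [-34.4  91.9]
-13 8 1 51 000100 corner [-32.9  92.2]
-13 8 1 52 001100 corner [-31.5  92.6]
-13 8 1 53 011100 corner [-30.   92.9]
-13 8 1 54 111100 corner [-28.5  93.1]
-13 8 1 55 111100 corner [-27.   93.4]
-13 8 1 56 111100 corner [-25.5  93.6]
-13 8 -1 50 000100 corner [-34.4  91.9]
-13 8 -1 51 000100 corner [-32.9  92.2]
-13 8 -1 52 001100 corner [-31.5  92.6]
-13 8 -1 53 011100 corner [-30.   92.9]
-13 8 -1 54 111100 corner [-28.5  93.1]
-13 8 -1 55 111100 corner [-27.   93.4]
-13 8 -1 56 111100 corner [-25.5  93.6]
```

```bash
cat >> h.py <<'E'
TI=np.radians(55); GX=-13; GZ=145; SG=-1
def hk(dx,z,dy=0): return pose([*xy(RAD,RY,GX+dx,dy),z],RY,TI,SG)
E
python3 - <<'E'
from h import *
o=observe()
line_to([190,620,640],rate=300)
q=np.array(observe()['joint_positions']); q[0]=-0.1; move_j(q)
p,r=hk(-120,GZ+130); print(ik(p,r)); move_to(p,r)
o=observe(); print(o['t'],np.round(o['joint_positions'],2),o['ee_pos'],p)
p,r=hk(-120,GZ); line_to(p,r)
o=observe(); print(o['t'],np.round(o['joint_positions'],2),o['ee_pos'],p,o['force'])
p,d=capture('scene'); cv2.imwrite('pics/pre.png',cv2.resize(p[40:200,250:463,::-1],None,fx=3,fy=3))
E
```

```text
[ 0.1344195   0.53780737 -0.24652426  1.75634467 -0.55402067  1.0522702
  0.50428208]
4.7833 [ 0.13  0.54 -0.25  1.75 -0.55  1.05  0.5 ] [544.52365164  85.42137675 423.30475071] [543.54256424  85.41311691 422.44736797]
5.8 [ 0.15  0.72 -0.28  1.86 -0.6   0.8   0.66] [543.92812946  85.57317351 293.2175903 ] [543.54256424  85.41311691 292.44736797] [-0.34692791  0.74350596  0.31182461]
```

View pics/pre.png

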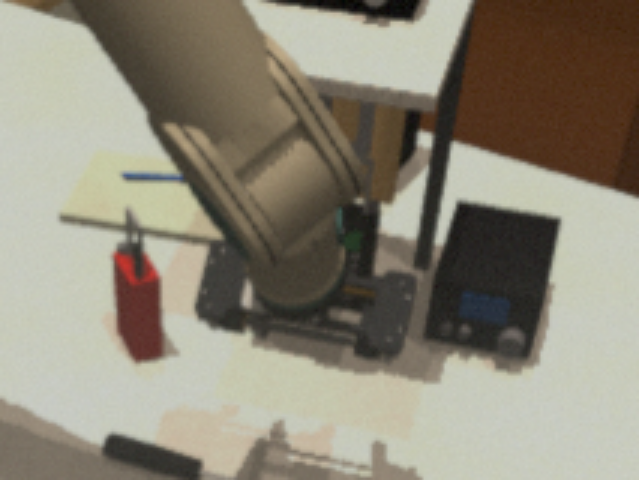

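Run:
```python
from h import *
p,r=hk(0,GZ); print(line_to(p,r,rate=100,threshold=6))
o=observe(); print(o['t'],o['ee_pos'],p,o['force'])
f0=np.array(o['force'])
grip(0.55,30)
o=observe(); print(o['t'],o['grip_width'],o['grip_force'],np.array(o['force'])-f0,o['ee_pos'],o['wrist_torque'])
```

```text
False
7.2 [512.66608279 200.49127504 292.31308012] [512.2820232  201.26983262 292.44736797] [ 1.37422514 -0.51607097 -0.27756483]
7.825 0.6353481256496964 29.90776687860489 [-1.48364848 -0.08096928 -0.1144124 ] [512.27249558 201.23382811 292.42369341] [-0.57464533 -0.07647728 -0.0171632 ]
```

Run:
```python
from h import *
def st(n):
    o=observe(); print(n,round(o['t'],2),np.round(o['ee_pos'],1),np.round(o['force'],2),np.round(o['wrist_torque'],2),round(o['grip_width'],3))
for n,dx,dz,rate in[('up6',0,6,20),('fwd',-7,12,25),('up39',-7,39,30)]:
    p,r=hk(dx,GZ+dz); print(line_to(p,r,rate=rate,threshold=10)); st(n)
```

```text
False
up6 8.28 [512.3 201.2 298.5] [ 0.27 -0.03 -2.  ] [-0.92 -0.22  0.02] 0.639
False
fwd 8.79 [514.2 194.4 304.5] [ 0.43 -0.12 -2.87] [-0.94 -0.15  0.03] 0.637
False
up39 9.84 [514.  194.5 331.3] [ 0.63  0.35 -2.45] [-0.94 -0.2  -0.04] 0.637
```

Run:
```python
from h import *
p,d=capture('scene'); cv2.imwrite('pics/lift.png',cv2.resize(p[50:150,310:420,::-1],None,fx=5,fy=5,interpolation=cv2.INTER_CUBIC))
```

```text
(no output)
```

View pics/lift.png

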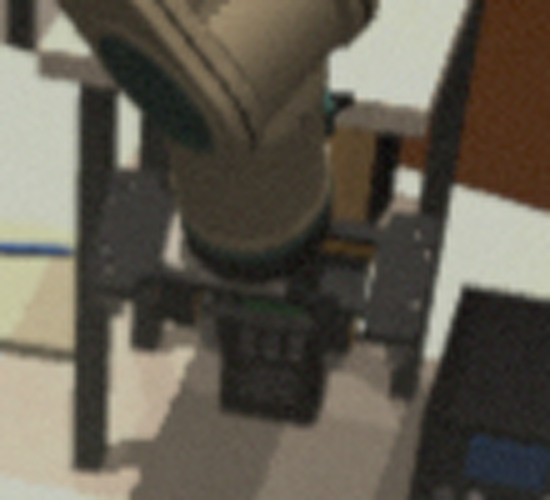

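Run:
```python
from h import *
def st(n):
    o=observe(); print(n,round(o['t'],2),np.round(o['ee_pos'],1),np.round(o['force'],2),np.round(o['wrist_torque'],2),round(o['grip_width'],3))
p,r=hk(-45,GZ+39); s=line_to(p,r,rate=50,threshold=6); print(s); st('out')
if not s:
    p,r=hk(-150,GZ+39); print(line_to(p,r,rate=120,threshold=8)); st('out2')
    print(observe()['joint_positions'])
    for sg in(1,-1):
      for h in(100,130,160): print(sg,h,ik(*pose([*xy(CH,CY,GX),70+h],CY,TI,sg)))
```

```text
False
out 10.8 [523.9 158.2 331.5] [-0.59  0.88 -2.82] [-0.93 -0.23 -0.05] 0.638
False
out2 11.82 [551.   57.5 331.6] [-1.12  0.39 -2.7 ] [-0.93 -0.15 -0.02] 0.636
[ 0.18076518  0.67136418 -0.24950719  1.81242322 -0.56582252  0.91352794
  0.64236176]
1 100 [ 0.87450449  0.68921824 -1.05242603  2.38300492  2.1505291   0.53775744
 -0.25232145]
1 130 [ 0.89670177  0.59705847 -1.04960118  2.35426631  2.03619428  0.4367394
 -0.16439794]
1 160 [ 0.92265574  0.50966558 -1.04704531  2.32050268  1.8603281   0.34265092
 -0.00972272]
-1 100 [ 0.87450449  0.68921824 -1.05242603  2.38300492  2.1505291   0.53775744
  2.8892712 ]
-1 130 [ 0.79109194  0.52626228 -0.86652784  2.35654984  2.22619589  0.33020692
  2.77512227]
-1 160 [8.25946122e-04 3.46236243e-01 2.26355059e-01 2.34194276e+00
 4.22615700e+00 2.80236487e-01 7.27963502e-01]
```

Run:
```python
from h import *
def st(n):
    o=observe(); R=Ro.from_rotvec(o['eef_rot']).as_matrix(); g=np.array(o['ee_pos'])+180*R[:,2]
    R0=tool(0,TI,SG); U=R@R0.T  # radio orientation
    c=g+U@np.array([-GX,0,-5.]); cs=[c+U@np.array([a,b,h]) for a in(-17,17) for b in(-30,30) for h in(-55,112)]
    lo=min(k[2] for k in cs)
    print(n,round(o['t'],2),np.round(c,1),'low',round(lo),'tilt',round(np.degrees(np.arccos(U[2,2]))),'yaw',round(np.degrees(np.arctan2(U[1,0],U[0,0])),1),np.round(o['force'],2),round(o['grip_width'],3)); return lo
p,r=hk(-150,GZ+140); line_to(p,r,rate=200); st('up')
q0=np.array(observe()['joint_positions']); qs=None
t=ik(*pose([*xy(CH,CY,GX),200],CY,TI,SG)); print(np.round(t,2))
for f in(.2,.4,.6,.8,1):
    move_j(q0+f*(np.array(t)-q0))
    if st(f)<90: break
```

```text
up 12.48 [520.2 168.8 279.2] low 224 tilt 0 yaw 105.2 [ 0.65  0.3  -2.53] 0.636
[ 0.79  0.53 -0.87  2.36  2.23  0.33  2.78]
0.2 13.25 [469.9   5.7 191.6] low 133 tilt 22 yaw 146.7 [-0.82  0.48 -1.64] 0.638
0.4 13.84 [ 479.8 -129.2  163.4] low 104 tilt 32 yaw -158.6 [ 0.43  0.29 -3.17] 0.638
0.6 14.43 [ 531.4 -189.   168.6] low 105 tilt 30 yaw -100.9 [-0.14 -0.66 -1.82] 0.637
0.8 15.03 [ 576.2 -158.7  184.4] low 121 tilt 18 yaw -47.7 [ 0.87 -0.46 -2.76] 0.639
1 15.62 [564.3 -66.4 195.4] low 140 tilt 0 yaw 5.9 [-0.19 -0.56 -1.86] 0.636
```

Run:
```python
from h import *
p,d=capture('scene'); np.save('s1p.npy',p);np.save('s1d.npy',d); p2,d2=capture('top');np.save('t1p.npy',p2);np.save('t1d.npy',d2)
a=cv2.resize(p[180:400,170:430,::-1],(650,550)); cv2.imwrite('pics/ab.png',a)
# parked area changes
s0=np.load('scene_p.npy'); 
b=lambda x:cv2.resize(x[250:340,240:320,::-1],None,fx=4,fy=4)
t0=np.load('top_p.npy'); bt=lambda x:cv2.resize(x[160:250,300:440,::-1],None,fx=2.85,fy=2.85)
A=np.hstack([b(s0),b(p)]);B=np.hstack([bt(t0),bt(p2)])
w=800; cv2.imwrite('pics/cmp.png',np.vstack([cv2.resize(A,(w,330)),cv2.resize(B,(w,257))]))
```

```text
(no output)
```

View pics/ab.png

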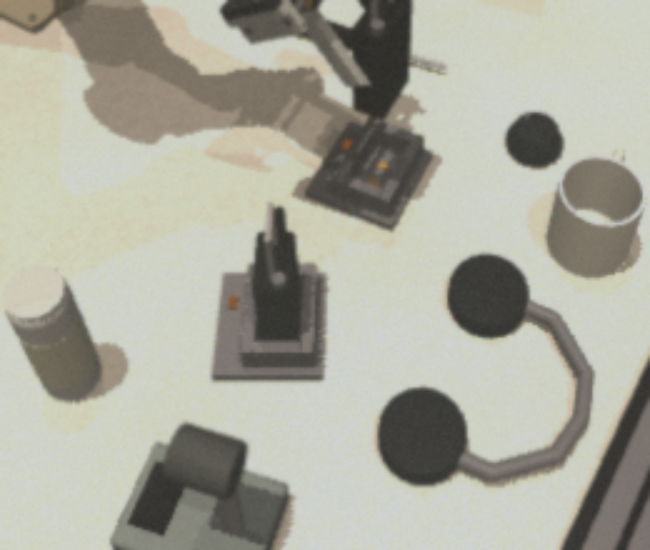

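View pics/cmp.png

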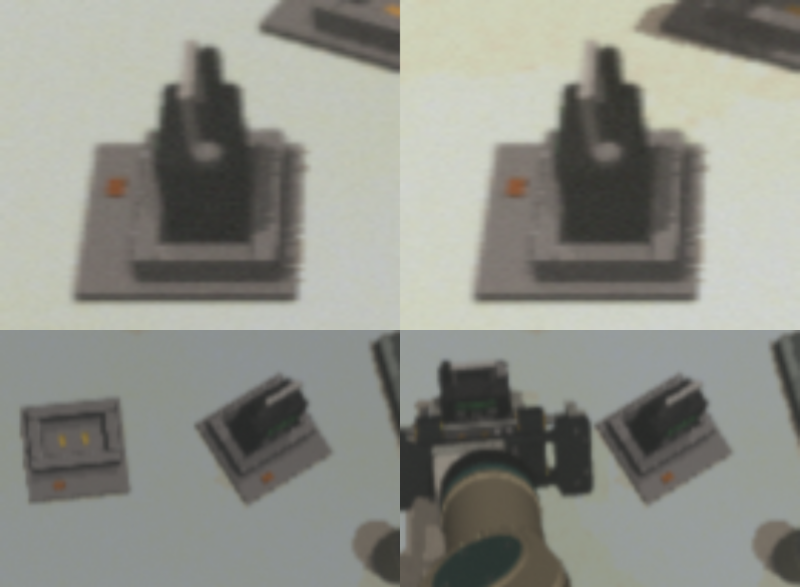

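Run:
```python
from h import *
o=observe(); R=Ro.from_rotvec(o['eef_rot']).as_matrix(); g=np.array(o['ee_pos'])+180*R[:,2]
U=R@tool(0,TI,SG).T; c=g+U@np.array([-GX,0,-5.]); print('kin c',c)
ex=U[:,0];ey=U[:,1]
for n,f in(('scene','s1d.npy'),('top','t1d.npy')):
    w=cloud(n,np.load(f)).reshape(-1,3); w=w[~np.isnan(w[:,0])]
    l=(w-c)@U
    k=(np.abs(l[:,2])<50)&(np.abs(l[:,1])<25)&(l[:,0]>5)&(l[:,0]<30); b=l[k]
    if k.sum()>20:
        print(n,'back',k.sum(),np.percentile(b[:,0],[10,50,90]), 'slope x vs z,y',np.linalg.lstsq(np.c_[b[:,2],b[:,1],np.ones(len(b))],b[:,0],rcond=None)[0])
    k=(np.abs(l[:,0])<14)&(l[:,2]<50)&(l[:,2]>-52)&(l[:,1]<-20)&(l[:,1]>-40); print('side',k.sum(),np.percentile(l[k][:,1],[10,50,90]) if k.sum()>5 else'')
    k=(np.abs(l[:,0])<25)&(np.abs(l[:,1])<25)&(np.abs(l[:,2]-55)<8); b=l[k]; print('top',k.sum(),b.mean(0) if k.sum() else'',np.percentile(b[:,0],[2,98]) if k.sum() else '')
    k=(np.abs(l[:,0])<30)&(np.abs(l[:,1])<40)&(l[:,2]<45)&(l[:,2]>-80); print('lowest',np.percentile(l[k][:,2],[.5,1,2,4]))
    # rim, charger frame about CH
    q=w-[*CH,0]; e=np.array([[np.cos(CY),-np.sin(CY)],[np.sin(CY),np.cos(CY)]]); q=np.c_[q[:,:2]@e,q[:,2]]
    k=(np.abs(q[:,2]-40)<5)&(np.abs(q[:,0])<42)&(np.abs(q[:,1])<55); print('rim x,y range',np.percentile(q[k][:,0],[1,99]),np.percentile(q[k][:,1],[1,99]),k.sum())
# same from undisturbed first images
for n in('scene','top'):
    w=cloud(n,np.load(n+'_d.npy')).reshape(-1,3); w=w[~np.isnan(w[:,0])]
    q=w-[*CH,0]; q=np.c_[q[:,:2]@e,q[:,2]]
    k=(np.abs(q[:,2]-40)<5)&(np.abs(q[:,0])<42)&(np.abs(q[:,1])<55); print(n,'rim0',np.percentile(q[k][:,0],[1,99]),np.percentile(q[k][:,1],[1,99]))
    f=(np.abs(q[:,2]-10)<4)&(np.abs(q[:,0])<24)&(np.abs(q[:,1])<37); print(' floor',np.percentile(q[f][:,0],[1,99]),np.percentile(q[f][:,1],[1,99]))
```

```text
kin c [564.43127705 -66.05105523 195.47942937]
scene back 270 [18.97488338 19.59654569 20.14896945] slope x vs z,y [-3.54556474e-03  4.55719948e-03  1.95836661e+01]
side 321 [-33.05845868 -30.90171959 -29.46393681]
top 206 [ 6.86753702  0.5340203  55.01555841] [-12.25863863  19.7369195 ]
lowest [-51.34688956 -50.42663015 -49.29900854 -46.72707822]
rim x,y range [-30.44120273  34.05103889] [-47.34046016  43.59256472] 433
side 19 [-38.45908939 -34.10148572 -30.22032741]
top 214 [-4.9065866  -0.53074224 54.65766121] [-17.12632868  10.61856897]
lowest [-30.12742896 -29.49982285 -28.22540985 -25.67838221]
rim x,y range [-28.72349309  27.42807011] [-41.67098115  46.62987266] 13
scene rim0 [-30.38299487  33.92684226] [-47.42493433  43.86371352]
 floor [-19.36174776  13.04278668] [-14.87010625  34.19107102]
top rim0 [-34.68387887  30.28862571] [-43.14331319  46.24598312]
 floor [-17.02798489  18.90195631] [-31.56769723  34.14824138]
```

```bash
cat >> h.py <<'E'
def rc():
    o=observe(); R=Ro.from_rotvec(o['eef_rot']).as_matrix(); U=R@tool(0,TI,SG).T
    return np.array(o['ee_pos'])+180*R[:,2]+U@np.array([-GX,0,-5.]),o
E
python3 - <<'E'
from h import *
c,o=rc(); r=pose([0,0,0],CY,TI,SG)[1]
tgt=xy(c[:2],CY,-2.5,0.8)
def P_(z): return pose([*xy(tgt,CY,GX),z+5],CY,TI,SG)
print([ik(*P_(z)) is not None for z in(195,120,80,64)])
line_to(*P_(112),rate=100,threshold=8)
def st(n):
    c,o=rc(); print(n,round(o['t'],2),np.round(c,2),np.round(o['force'],2),np.round(o['wrist_torque'],2),np.round(o['joint_positions'],2)); 
st('hi')
for z in(92,74,):
    s=line_to(*P_(z),rate=30,threshold=5); st((z,s))
    if s: break
E
```

```text
[True, True, True, True]
hi 16.7 [562.31 -65.58 112.51] [-0.19 -0.19 -2.27] [-0.16  1.07 -0.  ] [ 0.78  0.79 -0.93  2.42  2.4   0.64  2.68]
(92, False) 17.52 [561.87 -65.44  91.97] [-0.63  0.08 -3.16] [-0.07  1.05  0.01] [ 0.77  0.86 -0.92  2.43  2.44  0.7   2.67]
(74, False) 18.27 [561.87 -65.43  73.95] [ 0.1  -0.52 -2.65] [-0.2   1.08 -0.06] [ 0.76  0.91 -0.91  2.44  2.47  0.75  2.66]
```

Run:
```python
from h import *
c,o=rc()
def P_(z): return pose([*xy(c[:2],CY,GX),z+5],CY,TI,SG)
print([ik(*P_(z)) is not None for z in (64,61)])
s=line_to(*P_(61.5),rate=12,threshold=4); c2,o=rc(); print(s,round(o['t'],2),np.round(c2,2),np.round(o['force'],2),np.round(o['wrist_torque'],2))
```

```text
[True, True]
True 19.0 [561.82 -65.71  65.01] [-1.25 -0.71  3.97] [-0.02  0.33 -0.1 ]
```

Run:
```python
from h import *
grip(0.70); grip(1.0); c,o=rc(); print(o['t'],o['grip_width'],np.round(o['force'],2))
p=np.array(o['ee_pos'])
print(line_to(p+[0,0,150],rate=100,threshold=8)); c,o=rc(); print(o['t'],np.round(o['force'],2))
p=p+[0,0,150]
try: line_to(p+[-30,0,80],rate=150)
except Exception as e: print(e); line_to(p+[0,0,80],rate=150)
s,d=capture('scene'); w=cloud('scene',d).reshape(-1,3); w=w[~np.isnan(w[:,0])]
C=np.array([*xy(CH,CY,0),65]); e=np.array([[np.cos(CY),-np.sin(CY)],[np.sin(CY),np.cos(CY)]]); q=np.c_[(w-C)[:,:2]@e,(w-C)[:,2]]
k=(np.abs(q[:,0])<25)&(np.abs(q[:,1])<25)&(np.abs(q[:,2]-55)<10); print('topz',k.sum(),np.median(q[k][:,2])+65)
k=(q[:,0]>10)&(q[:,0]<30)&(np.abs(q[:,1])<25)&(q[:,2]>-15)&(q[:,2]<48); b=q[k]; print('back slope',np.linalg.lstsq(np.c_[b[:,2],b[:,1],np.ones(len(b))],b[:,0],rcond=None)[0])
cv2.imwrite('pics/end.png',cv2.resize(s[150:350,230:450,::-1],(660,600)))
print(observe()['t'])
```

```text
19.975 0.9985052237066249 [-0.09 -0.3   0.18]
False
21.625 [ 0.69 -0.4   0.68]
the arm cannot follow that straight line within its joint rangesTraceback (most recent call last):
  File "<stdin>", line 6, in <module>
station.Unreachable: the arm cannot follow that straight line within its joint ranges

During handling of the above exception, another exception occurred:

Traceback (most recent call last):
station.Unreachable: the arm cannot follow that straight line within its joint ranges
```

Run:
```python
from h import *
q=np.array(observe()['joint_positions']); p0=np.array(observe()['ee_pos']); q[1]-=0.25; q[3]-=0.1; move_j(q); print(np.array(observe()['ee_pos'])-p0)
s,d=capture('scene'); w=cloud('scene',d).reshape(-1,3); w=w[~np.isnan(w[:,0])]
C=np.array([*CH,65]); e=np.array([[np.cos(CY),-np.sin(CY)],[np.sin(CY),np.cos(CY)]]); q=np.c_[(w-C)[:,:2]@e,(w-C)[:,2]]
k=(np.abs(q[:,0])<25)&(np.abs(q[:,1])<25)&(np.abs(q[:,2]-55)<10); print('topz',k.sum(),np.median(q[k][:,2])+65)
k=(q[:,0]>10)&(q[:,0]<30)&(np.abs(q[:,1])<25)&(q[:,2]>-15)&(q[:,2]<48); b=q[k]; print('back slope',np.linalg.lstsq(np.c_[b[:,2],b[:,1],np.ones(len(b))],b[:,0],rcond=None)[0])
cv2.imwrite('pics/end.png',cv2.resize(s[150:350,230:450,::-1],(660,600)))
print(observe()['t'])
```

```text
[ 26.73280232   8.71989525 126.4224745 ]
topz 195 119.6910633740572
back slope [ 9.18931329e-04 -1.40895851e-03  1.87040212e+01]
22.4
```

View pics/end.png

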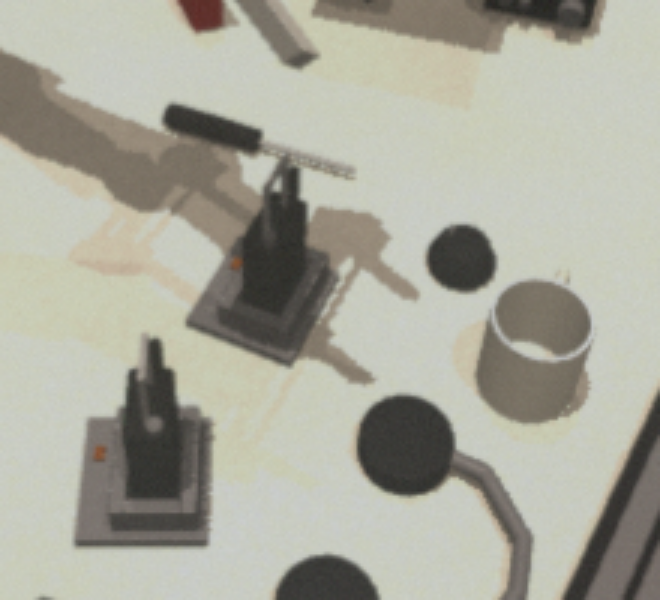

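The radio at (275,250) stands upright in the free charger, with its top at 119.7 mm against 120 mm when seated. The parked radio, mug, screwdriver and mouse are where they were.

```bash
python3 -c "
from station import *
print(close_job())"
```

```text
the job is handed in; nothing more can be done
None
```

The radio is off the hook and seated in the empty charger, upright, fully down and keypad to the front; the arm let go and drew back, and I handed the job in at about 22 s; in transit the radio tilted up to about 32° and passed close to the parked radio, which did not move in the pictures.

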